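Set the radar module on the white test stand

ROBOT

A 6-joint arm with a two-finger parallel gripper is mounted at the origin on the work surface. World frame = base frame: x ahead of the robot, y to its left, z up, the work surface at z = 0. Lengths are in mm, angles in rad, forces in N, time in s.
With the tool pointing down it reaches from about 325 to 900 mm from the base axis. Payload 6.1 kg.
Tool frame: the origin (TCP) lies on the front face of the gripper's body, between the roots of the fingers; the fingertips stand 73 mm ahead of it and the grasp point (between the pads) lies 54 mm ahead of it (robot.grasp_offset is the distance from the TCP to the grasp point, in mm); x points along the fingers, y is the direction in which the jaws open and shut, and the axes are right-handed (so a half turn about x gives the same grasp; the last joint's range is limited). The gripper opens to 85 mm and grips with 20 to 120 N. Pads are 22 mm wide; open, the fingers measure 114 mm over their backs; the gripper's body (76 mm by 85 mm) begins 54 mm behind the grasp point. The pads swing forward as they close: fully open they stand 13 mm farther back than shut.
Start: joints at [0.99, 0.22, 1.526, -0, 1.395, -0.126], TCP at [274.549, 561.462, 303.9] pointing down, gripper open.
Joint ranges: [-2.98, 2.98], [-0.91, 2.08], [0.09, 2.57], [-1.24, 4.39], [0.2, 2.65], [-2.68, 2.68]. Speed limits (rad/s): [2.57, 2.57, 3.01, 3.14, 3.14, 3.14].

INTERFACE

Orientations are given as a unit quaternion [w, x, y, z].
In Python, from rig import robot, gripper_to, kinematics, observe, optics, job gives the robot as it stands. The module is installed in compiled form; this text tells all that it offers. Calls block until the motion is done:
- robot.move_pose(position, orientation): joint-space move of the TCP to a pose.
- robot.move_l(position, rot=None, max_speed=150, max_force=None): straight line of the TCP; rot=None keeps the orientation; max_speed is the mean speed in mm/s. With max_force (N) it stops when the force on the tool has changed by that much, and returns True; else False.
- robot.goto_joints(angles): joint-space move.
- gripper_to(opening, strength=None): finger opening in mm; strength is the grip in N (None keeps the last); returns when the fingers have stopped.
- robot.wait(seconds).
- kinematics.inverse_kinematics(position, orientation): joint angles nearest the present ones, or None.
- observe(): the state.
- optics.read_camera(name): name is "side" or "top"; returns (picture, depth): 420x560x3 uint8, red, green, blue; 420x560 float32, mm along the optical axis (not along the pixel's ray), 0 where there is no reading.
- optics.calibration(name): a dict with "intrinsics" (3x3 intrinsics, pixels), "world_to_cam" (4x4, takes a point from world to camera coordinates). Camera axes: x right, y down, z forward; pixel columns grow to the right and rows downward; lengths in mm; the calibration is good to about 2 mm. A picture is of the moment at which its call begins. calibration takes no time and is no camera call.
A pose or a line that the arm cannot do raises robot.PlanningError and nothing moves.
- job.sign_off(): hands the job in, once; it reports no verdict.
The state is a dict: "clock": time; "joint_pos": joint angles; "joint_vel": joint speeds; "tau": joint torques, N m; "eef_pos": TCP position; "ee_rot": TCP orientation; "ft_force": force on the tool from outside, world axes, zero at the start; "ft_torque": the same for the moment, N m; "width": finger opening in mm.
Only numpy, scipy, OpenCV 4.12 (cv2) and the standard library are available. Lean on these libraries where they do the work, as an engineer would, in place of code of your own. Each camera call takes 0.05 s, during which the arm holds its last target.

TASK

Pick up the radar module (the green board with the eight gold patches) and set it, patches up, flat and centred on top of the narrow white test stand, with its long side along the stand's long side. Set it down gently rather than dropping it, let go, and leave the other two modules where they lie.

Things in the scene. Friction and masses are not known exactly. Their poses are not given: they have to be found in the camera images.
- radar_module: Radar sensor module, a block 60 (x) x 40 (y) x 22 (z) mm, about 60 to 130 g: a dark grey metal carrier 18 mm high with a green board 4 mm thick on top, bearing eight gold rectangles in two rows of four. It lies patches up on the bench (z = 0), right of the middle as the robot sees it. Origin: centre of its underside; x along the 60 mm side, z up out of the patches. Can be gripped across the 40 mm width.
- test_stand: White plastic test stand, fixed to the bench, left of the middle as the robot sees it: a foot 110 (x) x 90 (y) x 12 mm carrying an upright rib 64 mm long (x) and 26 mm wide (y) whose flat top (covered by a thin dark grey pad) is 100 mm above the bench. Origin: centre of the foot's underside, straight below the centre of the rib's top; x along the rib, z up. A blue stand of the same shape and size stands about 170 to 270 mm away, also empty: not the one wanted.
- shield_module: Bystander: module of the same size and carrier, green board, with one large silver metal cover in place of gold patches. Lies loose among the modules. Origin and axes as for the radar module.
- blue_module: Bystander: module of the same size and carrier, with gold patches but a blue board. Lies loose among the modules. Origin and axes as for the radar module.
There are look-alikes about, which are no part of the job. What is shaped like the radar_module but red is not meant.

How it is judged (in metres and radians):
On the way:
1. the radar module is lifted clear of the bench (height (world z) of radar_module above 0.04 m), for 0.1 s.
At the end, for the whole second after the job is handed in: The radar module rests released and still on top of the white stand's rib, patches up and level, its centre within 15 mm of the rib's centre (seen from above) and its long side within 15 degrees of the rib's, either way round (horizontal distance between radar_module and test_stand below 0.015 m and z of radar_module in the frame of test_stand between 0.095 and 0.106 m and angle between radar_module's own z axis and vertical below 0.15 rad and angle between the x axis of radar_module and the x axis of test_stand, either way round below 0.26 rad and linear speed of radar_module below 0.02 m/s); the robot touches nothing.
It fails at once if the radar module is dropped or thrown (out of the fingers and faster than 0.55 m/s, a fall of some 15 mm) (contact force between the fingers and radar_module below 0.05 N and linear speed of radar_module above 0.55 m/s).
It fails at once if one of the other two modules is moved by more than 30 mm (distance of any of shield_module, blue_module from where it was at the start of the episode above 0.03 m).
It also fails if it takes over 35 s, if anything falls off the work surface, if the arm or the gripper's body presses on something with over 40 N, if the wrist force passes 120 N, or if a joint passes its speed limit or range.

## Working session

There is one attempt and no reset: what is moved stays moved. The work goes in short steps, each a Python script; the robot and the scene stay as the last script left them, time stands still between calls to the robot, and variables do not carry over. Pictures are saved under pics/ and viewed, and the job is handed in when it is done.

```bash
mkdir -p pics; cat > h.py <<'E'
import numpy as np, cv2
from rig import robot, gripper_to, kinematics, observe, optics, job
def snap(n,f):
    p,d=optics.read_camera(n); cv2.imwrite(f'pics/{f}.png',p[:,:,::-1]); np.savez(f'pics/{f}.npz',p=p,d=d); return p,d
def world(n,u,v,z):
    c=optics.calibration(n);K=c["intrinsics"];T=np.linalg.inv(c["world_to_cam"])
    return (T@np.r_[np.linalg.inv(K)@[u,v,1]*z,1])[:3]
def cloud(n,d):
    c=optics.calibration(n);K=np.array(c["intrinsics"]);T=np.linalg.inv(c["world_to_cam"])
    v,u=np.mgrid[:d.shape[0],:d.shape[1]]
    P=np.stack([(u-K[0,2])/K[0,0]*d,(v-K[1,2])/K[1,1]*d,d],-1)
    return P@T[:3,:3].T+T[:3,3]
E
python3 - <<'E'
from h import *
for n in("top","side"):
    snap(n,n+"0")
    c=optics.calibration(n);print(c["intrinsics"],np.linalg.inv(c["world_to_cam"]).round(2))
s=observe();print(s["clock"],s["eef_pos"],s["ee_rot"],s["width"],robot.grasp_offset)
E
```

```text
[[462.31411126   0.         278.55994778]
 [  0.         462.31411126 209.79191602]
 [  0.           0.           1.        ]] [[ 0.00000e+00 -9.80000e-01  1.80000e-01  3.19300e+02]
 [-1.00000e+00  0.00000e+00  1.00000e-02 -1.00100e+01]
 [-1.00000e-02 -1.80000e-01 -9.80000e-01  1.11431e+03]
 [ 0.00000e+00  0.00000e+00  0.00000e+00  1.00000e+00]]
[[380.20769687   0.         281.33130675]
 [  0.         380.20769687 207.10055305]
 [  0.           0.           1.        ]] [[ 8.4000e-01 -3.3000e-01  4.3000e-01  1.4444e+02]
 [-5.4000e-01 -5.3000e-01  6.5000e-01 -5.4694e+02]
 [ 2.0000e-02 -7.8000e-01 -6.3000e-01  5.5565e+02]
 [ 0.0000e+00  0.0000e+00  0.0000e+00  1.0000e+00]]
0.1 [274.33049341 561.1219932  302.87660501] [ 0.68867741  0.15883412  0.68912229 -0.16001756] 85.77003069463082 53.900000000000006
```

View pics/top0.png

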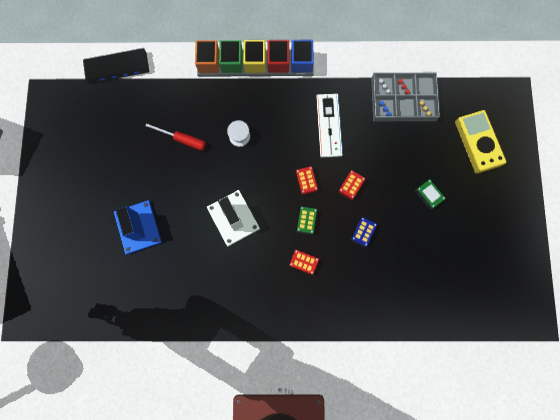

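View pics/side0.png

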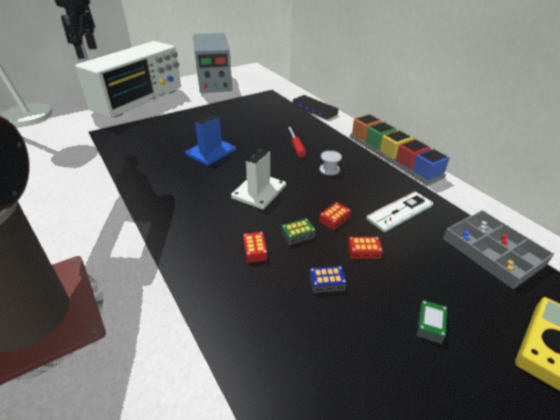

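The top view shows the green and gold radar module at about (307,220), with red look-alikes at (306,180) and (305,262). The white stand is at (233,217) with its rib top near (231,208), the blue module is at (365,232) and the shield module at (431,193). Next I'll enlarge and measure.

```bash
python3 - <<'E'
from h import *
p=np.load('pics/top0.npz');d=p['d'];p=p['p']
cv2.imwrite('pics/crop.png',cv2.resize(p[165:285,190:350,::-1],None,fx=5,fy=5,interpolation=cv2.INTER_CUBIC))
for n in("top","side"):
    z=np.load(f'pics/{n}0.npz');P=cloud(n,z['d']);pp=z['p'].astype(int);ok=z['d']>0
    tab=ok&(pp.sum(-1)<60)&(P[...,0]>350)&(P[...,0]<600)&(abs(P[...,1])<200);print(n,"table z",np.median(P[tab][:,2]))
    g=ok&(P[...,2]>12)&(P[...,2]<32)&(P[...,0]>250)&(P[...,0]<800)&(P[...,1]<20)&(P[...,1]>-450)
    k,l,st,_=cv2.connectedComponentsWithStats(g.astype(np.uint8))
    for i in range(1,k):
        if st[i,4]<80: continue
        Q=P[l==i]; Q=Q[Q[:,2]>np.percentile(Q[:,2],90)-5]; r=cv2.minAreaRect(Q[:,:2].astype(np.float32)); v,u=np.argwhere(l==i).mean(0)
        print(n,(round(u),round(v)),np.round(r[0],1),np.round(r[1],1),round(r[2],1),Q[:,2].mean().round(1),np.median(pp[l==i],0))
        print(cv2.boxPoints(r).round(0).tolist())
    g=ok&(P[...,2]>90)&(P[...,2]<112)&(P[...,0]>250)&(P[...,0]<700)&(P[...,1]<500)&(P[...,1]>-100)
    k,l,st,_=cv2.connectedComponentsWithStats(g.astype(np.uint8))
    for i in range(1,k):
        if st[i,4]<40: continue
        Q=P[l==i];z95=np.percentile(Q[:,2],90); Q=Q[Q[:,2]>z95-5];r=cv2.minAreaRect(Q[:,:2].astype(np.float32)); v,u=np.argwhere(l==i).mean(0)
        print(n,'STAND',(round(u),round(v)),np.round(r[0],1),np.round(r[1],1),round(r[2],1),Q[:,2].mean().round(1)); print(cv2.boxPoints(r).round(0).tolist())
E
```

```text
top table z 1.262660988990774
top (407, 113) [ 777.5 -320.6] [ 43.4 161.1] 0.4 27.0 [82. 88. 89.]
[[755.0, -240.0], [756.0, -401.0], [800.0, -401.0], [799.0, -240.0]]
top (306, 179) [600.4 -69.9] [60.8 40. ] 14.2 21.7 [206.  69.  51.]
[[566.0, -58.0], [576.0, -97.0], [635.0, -82.0], [625.0, -43.0]]
top (351, 184) [ 588.5 -179.7] [39.6 61.4] 58.3 21.8 [206.  70.  51.]
[[552.0, -180.0], [604.0, -213.0], [625.0, -179.0], [573.0, -147.0]]
top (430, 193) [ 565.  -370.1] [59.6 41.4] 35.9 22.3 [ 61.5 134.   81.5]
[[529.0, -371.0], [553.0, -404.0], [601.0, -369.0], [577.0, -336.0]]
top (306, 219) [501.2 -69.1] [39.7 60.4] 80.7 21.7 [ 72.5 137.5  62. ]
[[468.0, -84.0], [528.0, -94.0], [534.0, -54.0], [475.0, -45.0]]
top (364, 231) [ 472.9 -205.6] [40.  60.8] 64.1 21.8 [ 62.5  73.  140. ]
[[437.0, -210.0], [492.0, -237.0], [509.0, -201.0], [454.0, -174.0]]
top (304, 261) [400.6 -61.2] [59.8 39.5] 68.2 21.9 [211.  73.  52.]
[[371.0, -82.0], [408.0, -96.0], [430.0, -41.0], [393.0, -26.0]]
top STAND (229, 211) [508.8 109.4] [64.1 25.9] 28.7 99.3
[[474.0, 105.0], [487.0, 83.0], [543.0, 113.0], [53
[... 831 characters left out ...]
]]
side (365, 246) [ 590.3 -179.2] [44.2 60.5] 58.9 22.2 [202.   86.5  60. ]
[[553.0, -182.0], [605.0, -214.0], [628.0, -176.0], [576.0, -145.0]]
side (328, 277) [ 474.3 -205.9] [42.1 60.6] 64.4 22.4 [ 86.5  87.  129. ]
[[438.0, -212.0], [492.0, -238.0], [511.0, -200.0], [456.0, -174.0]]
side (433, 320) [ 566.7 -369.9] [62.4 40.5] 36.2 22.6 [ 73.  128.5  87. ]
[[530.0, -372.0], [553.0, -405.0], [604.0, -368.0], [580.0, -335.0]]
side STAND (207, 122) [487.3 340.4] [66. 27.] 18.0 100.2
[[452.0, 343.0], [460.0, 317.0], [523.0, 338.0], [515.0, 363.0]]
side STAND (258, 159) [509.4 109. ] [63.7 28.3] 29.1 100.4
[[475.0, 106.0], [488.0, 81.0], [544.0, 112.0], [530.0, 137.0]]
  return _methods._mean(a, axis=axis, dtype=dtype,
  ret = ret.dtype.type(ret / rcount)
```

View pics/crop.png

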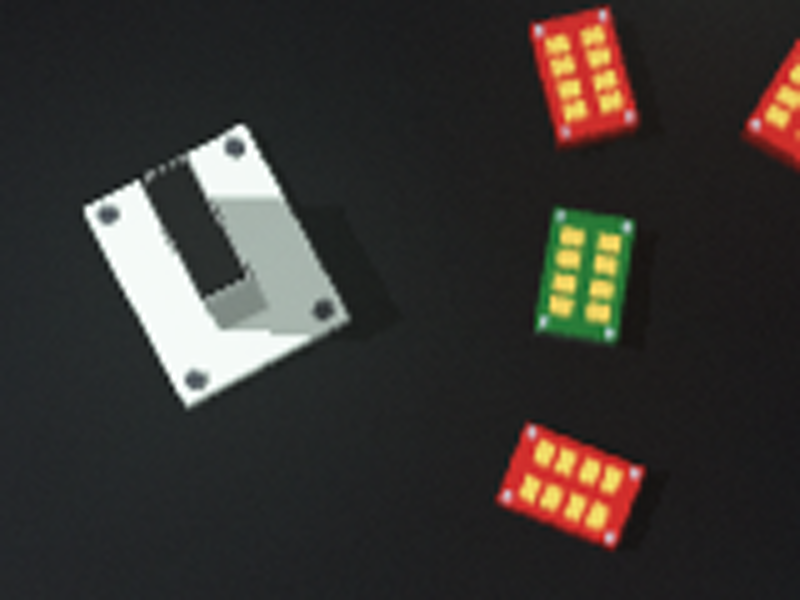

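Both cameras agree to 1–2 mm. The radar module is at about (501.8,-69), long axis -9.5°, top z≈22. The white rib is at (509,109.2), 29°, top z≈100, and its size matches the 64x26 given. Next I'll hover over the module and check the fingertip height against the side camera.

```bash
cat >> h.py <<'E'
from scipy.spatial.transform import Rotation as R
def down(deg):
    c,s=np.cos(np.radians(deg)),np.sin(np.radians(deg))
    M=np.array([[0,c,s],[0,s,-c],[-1,0,0.]]); q=R.from_matrix(M).as_quat(); return q[[3,0,1,2]]
E
python3 - <<'E'
from h import *
for o in (0,180):
    for pos,a in (((502,-69,200),80.5),((509,109,250),119)):
        j=kinematics.inverse_kinematics(pos,down(a-o)); print(o,None if j is None else np.round(j,2))
E
```

```text
0 [-0.29  0.04  1.93 -0.    1.17 -1.7 ]
0 [ 0.06  0.02  1.85 -0.    1.27 -2.02]
180 [-0.29  0.04  1.93 -0.    1.17  1.44]
180 [ 0.06  0.02  1.85 -0.    1.27  1.12]
```

```bash
python3 - <<'E'
from h import *
robot.move_pose([501.8,-69,220],down(-99.5))
gripper_to(60,40)
robot.move_l([501.8,-69,130])
p,d=snap("side","hover"); P=cloud("side",d)
s=observe();print(s["clock"],s["eef_pos"],s["width"],s["ft_force"],robot.grasp_offset)
m=(d>0)&(np.hypot(P[...,0]-501.8,P[...,1]+69)<60)&(P[...,2]>30)&(P[...,2]<130)
Q=P[m];print(np.percentile(Q[:,2],[0,1,3,5,10]),len(Q))
for lo in range(40,130,6):
    q=Q[(Q[:,2]>lo)&(Q[:,2]<lo+6)]; print(lo,len(q),q.min(0)[:2].round() if len(q) else '',q.max(0)[:2].round() if len(q) else '')
cv2.imwrite('pics/hoverc.png',cv2.resize(p[100:280,200:420,::-1],None,fx=3.5,fy=3.3))
E
```

```text
3.675 [502.70112707 -69.25947764 131.19514605] 60.076082175012345 [0.63811911 0.37893917 0.88996075] 53.900000000000006
[63.1080566  64.47670884 66.52209564 68.30398307 72.24288101] 487
40 0  
46 0  
52 0  
58 3 [ 496. -107.] [503. -37.]
64 32 [ 486. -107.] [517. -33.]
70 44 [ 485. -114.] [516. -32.]
76 54 [ 485. -114.] [516. -32.]
82 52 [ 485. -115.] [515. -33.]
88 53 [ 485. -114.] [515. -37.]
94 35 [ 486. -113.] [513. -27.]
100 30 [ 483. -110.] [514. -32.]
106 40 [ 481. -122.] [511. -14.]
112 43 [ 480. -124.] [509. -14.]
118 51 [ 479. -128.] [501. -11.]
124 50 [ 480. -129.] [502. -12.]
```

View pics/hoverc.png

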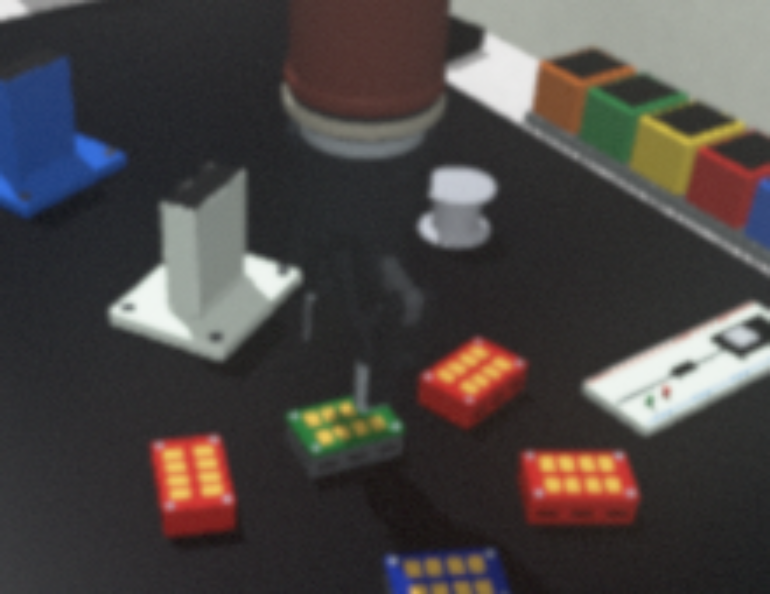

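At 60 mm opening the tips measure about 67.5 mm ahead of the TCP, so 73 mm is the shut figure. A TCP at z≈75 puts the tips about 4 mm above the bench when gripped. I'll go down and grip.

```bash
python3 - <<'E'
from h import *
q=down(-99.5)
print(robot.move_l([501.8,-69,75],max_speed=80,max_force=8))
s=observe();print(s["eef_pos"],s["ft_force"])
gripper_to(30,60); robot.wait(.2)
s=observe();print(s["eef_pos"],s["ft_force"],s["width"])
print(robot.move_l([501.8,-69,160],max_speed=80)); robot.wait(.2)
s=observe();print(s["clock"],s["eef_pos"],s["ft_force"],s["width"])
robot.move_l([501.8,-69,240],max_speed=120)
p,d=snap("side","lift"); snap("top","liftt")
cv2.imwrite('pics/liftc.png',cv2.resize(p[50:280,170:420,::-1],None,fx=3,fy=2.6))
E
```

```text
False
[502.09443587 -69.08453232  75.19584831] [0.11584782 0.67495629 0.32598999]
[502.64410098 -69.22535675  75.98956798] [-0.55654909  0.72967979  7.0533934 ] 38.70544741238832
False
6.4417 [501.50134117 -68.91758801 159.44542258] [-0.27425883  0.84120181 -0.66126523] 38.966686848246056
```

View pics/liftc.png

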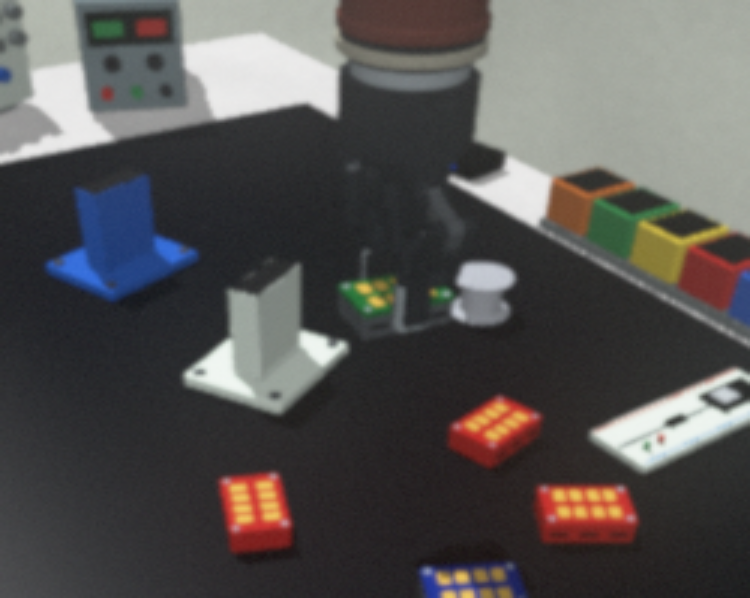

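The module is held level. The 7 N during closing means the tips brushed the bench. Next I'll go over the white stand and measure the module in hand.

```bash
python3 - <<'E'
from h import *
robot.move_pose([509.2,109.2,240],down(-61)); robot.wait(.2)
s=observe();print(s["clock"],s["eef_pos"],s["ft_force"],s["width"])
for n in("top","side"):
    p,d=snap(n,"over"+n);P=cloud(n,d);hsv=cv2.cvtColor(p,cv2.COLOR_RGB2HSV)
    m=(d>0)&(P[...,2]>140)&(P[...,2]<205)&(hsv[...,0]>15)&(hsv[...,0]<85)&(hsv[...,1]>90)&(np.hypot(P[...,0]-509,P[...,1]-109)<70)
    Q=P[m];t=Q[Q[:,2]>np.percentile(Q[:,2],50)-5] if len(Q) else Q
    print(n,len(Q))
    if len(Q)>10:
        r=cv2.minAreaRect(t[:,:2].astype(np.float32));print(r,np.percentile(Q[:,2],[5,25,50,75,95]).round(1))
        A=np.c_[t[:,:2]-t[:,:2].mean(0),np.ones(len(t))];print("slopes",np.linalg.lstsq(A,t[:,2],rcond=None)[0])
        print(cv2.boxPoints(r).round().tolist())
    u0,v0=(150,130) if n=="top" else (170,60)
    cv2.imwrite(f'pics/over{n}c.png',cv2.resize(p[v0:v0+150,u0:u0+200,::-1],None,fx=4,fy=4))
E
```

```text
8.3 [509.39923142 107.9470326  239.89834442] [-0.64041671 -0.11196344 -0.88188118] 38.651242513642735
top 25
((485.06317138671875, 113.89978790283203), (13.44024658203125, 8.288006782531738), 5.2101640701293945) [183.3 184.5 185.3 186.4 187.2]
slopes [-1.39080726e-01 -7.84940207e-02  1.85329601e+02]
[[478.0, 117.0], [479.0, 109.0], [492.0, 110.0], [491.0, 119.0]]
side 193
((509.22802734375, 106.9101333618164), (63.14446258544922, 42.102474212646484), 27.996225357055664) [185.1 186.1 186.6 187.1 187.7]
slopes [ 1.71422990e-02 -2.87721387e-03  1.86547259e+02]
[[471.0, 111.0], [491.0, 74.0], [547.0, 103.0], [527.0, 140.0]]
```

View pics/oversidec.png

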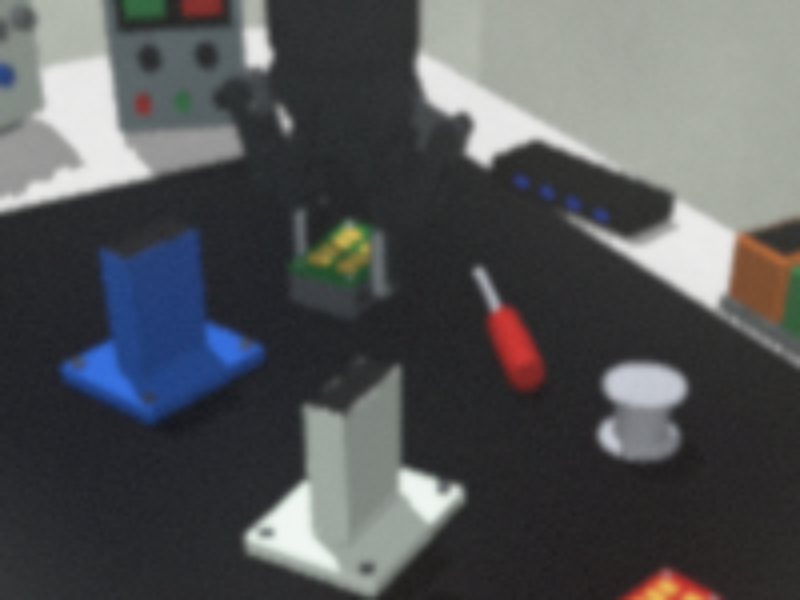

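The module sits level in the hand and hangs within 2 mm of the rib's centre; its underside is about 75.5 mm below the TCP. I'll lower it under force guard.

```bash
python3 - <<'E'
from h import *
robot.move_l([509.4,110.4,182],max_speed=80); robot.wait(.3)
hit=robot.move_l([509.4,110.4,172.5],max_speed=12,max_force=5)
s=observe();print(hit,s["clock"],s["eef_pos"],s["ft_force"],s["width"])
p,d=snap("side","down");P=cloud("side",d)
cv2.imwrite('pics/downc.png',cv2.resize(p[80:230,170:370,::-1],None,fx=4,fy=4))
m=(d>0)&(P[...,2]>112)&(P[...,2]<130)&(np.hypot(P[...,0]-509,P[...,1]-109)<45)&(p[...,1]>p[...,2]+25)
t=P[m];print(len(t),np.median(t[:,2]),cv2.minAreaRect(t[:,:2].astype(np.float32)))
E
```

```text
True 10.125 [509.36967362 110.39454979 175.99067424] [-0.87000787 -0.22153115  4.95905178] 38.81493804641395
178 122.77619902220636 ((507.62469482421875, 110.59556579589844), (63.45583724975586, 36.471031188964844), 33.88258361816406)
```

View pics/downc.png

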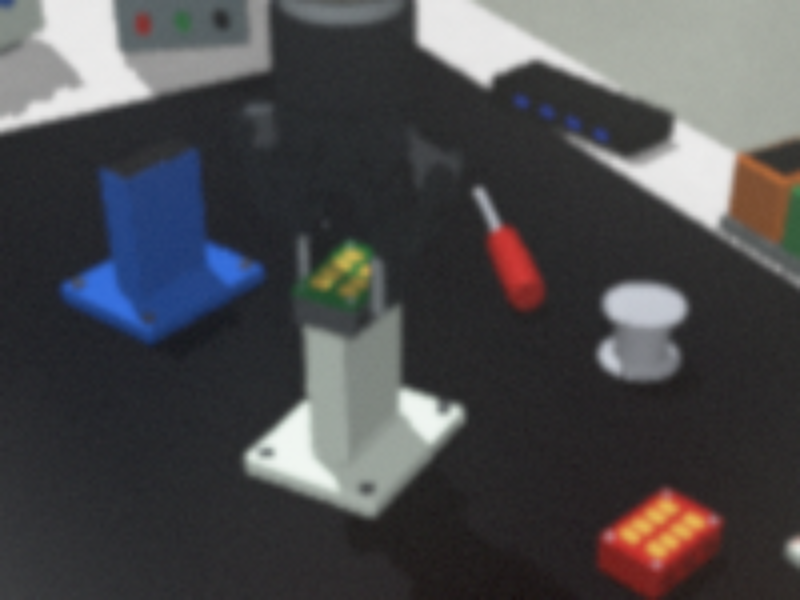

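The picture shows the module on the rib at (340,285) in the crop. Contact came at the expected height (TCP 176, underside about 100). Now release and back off straight up.

```bash
python3 - <<'E'
from h import *
gripper_to(46); gripper_to(64); robot.wait(.2)
s=observe();print(s["clock"],s["eef_pos"],s["ft_force"],s["width"])
robot.move_l([509.4,110.4,300],max_speed=100)
robot.move_pose([430,330,330],down(-61)); robot.wait(.2)
for n in("top","side"):
    p,d=snap(n,"end"+n);P=cloud(n,d)
    m=(d>0)&(P[...,2]>112)&(P[...,2]<130)&(np.hypot(P[...,0]-509,P[...,1]-109)<60)
    t=P[m]
    if len(t)<10: continue
    t=t[t[:,2]>np.median(t[:,2])-4];r=cv2.minAreaRect(t[:,:2].astype(np.float32));A=np.c_[t[:,:2]-t[:,:2].mean(0),np.ones(len(t))]
    print(n,len(t),r,np.linalg.lstsq(A,t[:,2],rcond=None)[0].round(3),cv2.boxPoints(r).round().tolist())
print(observe()["clock"])
E
```

```text
10.9333 [508.67248075 110.33108136 175.1588431 ] [-0.79510498  0.60911422 -0.94436574] 64.21371711919544
top 492 ((508.05133056640625, 109.70336151123047), (61.07632064819336, 39.80935287475586), 28.90200424194336) [-9.00000e-03  5.00000e-03  1.21165e+02] [[472.0, 112.0], [491.0, 78.0], [544.0, 107.0], [525.0, 142.0]]
side 289 ((509.6687927246094, 108.78522491455078), (64.40629577636719, 41.04043960571289), 28.923812866210938) [-3.00000e-03  3.00000e-02  1.22377e+02] [[472.0, 111.0], [491.0, 75.0], [548.0, 106.0], [528.0, 142.0]]
13.5667
```

```bash
python3 -c "
import cv2
cv2.imwrite('pics/endc.png',cv2.resize(cv2.imread('pics/endtop.png'),None,fx=1.4,fy=1.4))"
```

```text
(no output)
```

View pics/endc.png

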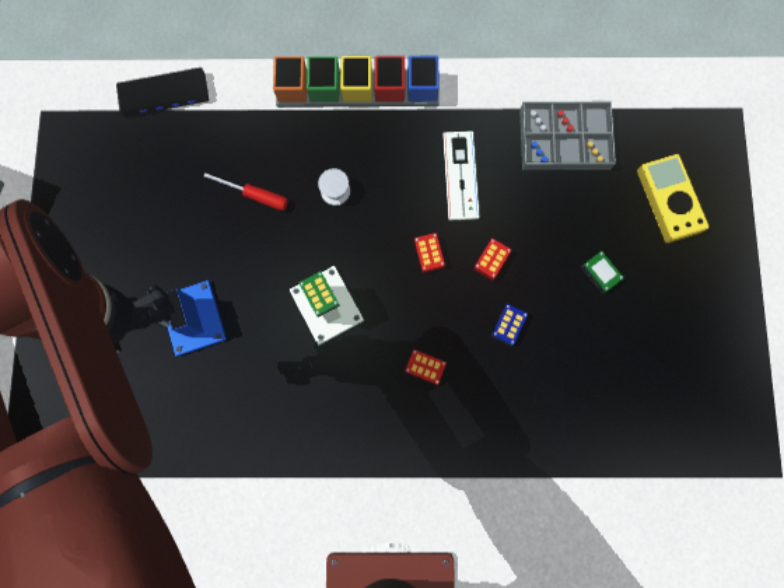

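View pics/endside.png

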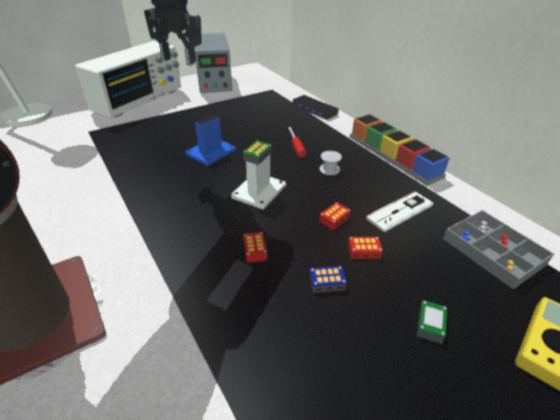

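The module lies patches up on the white rib, at (319,293) in the top view and (257,150) in the side view. The blue and shield modules are where they were, and the arm is clear. Handing in.

```bash
python3 -c "
from h import *
job.sign_off()"
```

```text
the job is handed in; nothing more can be done
```

I gripped the radar module across its 40 mm width, lifted it, and lowered it onto the white stand's rib until a 5 N contact. I then released it, backed the arm off and handed the job in at about 13.6 s on the clock.

My last checks, with both cameras:
- **Position:** the module is about 1 mm from the rib's centre, and its long side is within 0.3° of the rib's.
- **Attitude:** it lies patches up and level, with a tilt of at most 0.03 rad. The top measured z ≈ 121–122 mm, so the underside is at about 100 mm.
- **Other modules:** the blue and shield modules look unmoved in the pictures. I compared them by eye and did not re-measure them.

Two small disagreements:
- **Bench contact:** the fingertips brushed the bench with about 7 N while closing on the module.
- **Camera offset:** the two cameras differ by 1–2 mm, which is within their calibration.

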